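Seat the slit lamp's focusing rod

ROBOT

A 6-joint arm with a two-finger parallel gripper is mounted at the origin on the work surface. World frame = base frame: x ahead of the robot, y to its left, z up, the work surface at z = 0. Lengths are in m, angles in rad, forces in N, time in s.
With the tool pointing down it reaches from about 0.325 to 0.775 m from the base axis. Payload 5.5 kg.
Tool frame: the origin (TCP) lies between the finger pads; the fingertips stand 8 mm ahead of it and the grasp point (between the pads) lies 11 mm behind it (tcp_to_tips is the distance from the TCP to the fingertips, in m); z points along the fingers, y is the direction in which the jaws open and shut (so a half turn about z gives the same grasp; the last joint's range is limited). The gripper opens to 88 mm and grips with 3 to 60 N. Pads are 20 mm wide; open, the fingers measure 115 mm over their backs; the gripper's body (75 mm by 178 mm) begins 61 mm behind the grasp point.
Start: joints at [1.219, 0.091, 1.231, -0, 1.82, -0.057], TCP at [0.174, 0.574, 0.231] pointing down, gripper open.
Joint ranges: [-2.87, 2.87], [-0.86, 2.18], [0.17, 2.46], [-1.51, 4.65], [0.06, 2.69], [-2.65, 2.65]. Speed limits (rad/s): [2.57, 2.57, 3.01, 3.14, 3.14, 3.14].

INTERFACE

Orientations are given as a unit quaternion [w, x, y, z].
In Python, from bench import * gives the robot as it stands. Calls block until the motion is done:
- move_to(position, orientation): joint-space move of the TCP to a pose.
- move_l(position, speed=0.15, orientation=None): straight line of the TCP; orientation=None keeps the orientation; speed is the mean speed in m/s.
- movej(angles): joint-space move.
- gripper_open() and close(): open the fingers fully, or close them until they stop; the grip force is fixed at half the most.
- hold(seconds).
- inverse_kinematics(position, orientation): joint angles nearest the present ones, or None.
- state(): the state.
- get_image(name): name is "scene" or "top" or "wrist"; returns a dict with "frame" (400x640x3 uint8, blue, green, red), "depth" (400x640 float32, m along the optical axis (not along the pixel's ray), 0 where there is no reading), "camera_matrix" (3x3 intrinsics, pixels), "view" (4x4, takes a point from world to camera coordinates). Camera axes: x right, y up, looking along -z (the intrinsics and any distortion apply to the point x, -y, -z); pixel columns grow to the right and rows downward; lengths in m; the calibration is good to about 2 mm. A picture is of the moment at which its call begins.
A pose or a line that the arm cannot do raises IKError and nothing moves.
- job_done(): hands the job in, once; it reports no verdict.
The state is a dict: "time": time; "joint_pos": joint angles; "dq": joint speeds; "joint_torque": joint torques, N m; "ee_pos": TCP position; "ee_rot": TCP orientation; "ft_force": force on the tool from outside, world axes, zero at the start; "moment": the same for the moment, N m; "finger_gap": finger opening in m.
Only numpy, scipy, OpenCV 4.12 (cv2) and the standard library are available. Lean on these libraries where they do the work, as an engineer would, in place of code of your own. Each camera call takes 0.05 s, during which the arm holds its last target.

TASK

Take the red-headed focusing rod from the grey rack, stand its tapered shank in the socket of the white instrument base and let go of it. Then drive it down by tapping on top of its head: tap it about half-way down, lift clear for a moment to let it settle, and tap again until it locks with its collar flat on the socket's rim. Leave the rod there untouched and do not disturb the blue-headed spare, the bottle or the wooden box.

Things in the scene. Friction and masses are not known exactly. Their poses are not given: they have to be found in the camera images.
- rod_head (a point): centre of the red head (with a white band) of the focusing rod, a loose steel rod of about 0.25 kg, 140 mm long, upright at the start. Grip it here: the head is a cylinder 32 mm across and 45 mm tall, so its flat top lies 22.5 mm above this point, the underside of the collar 64.5 mm and the tip of the shank 117.5 mm below it. z runs up the rod.
- rod_collar (a point): centre of the underside of the rod's collar, 64.5 mm below the centre of the head and 53 mm above the tip of the shank; z runs up the rod. When the rod is home this face lies on the socket's rim.
- socket_rim (a point): centre of the mouth of the taper socket, level with its flat rim, 90 mm above the bench. The socket is a blue upright tube (60 mm outside diameter, 37 mm bore) in the middle of a fixed white base plate 190 x 160 x 25 mm with a small joystick near one corner, its top 82 mm above the bench. z is up; yaw turns the base.
- sleeve (a joint): how far the brass cone sleeve in the socket has sunk, m (0 to 0.022; starts 0 to 0.004). Its mouth is 25 mm across, so the tip enters with 4 mm to spare all round; the taper wedges in it with the collar proud of the rim by 18 mm less this value (good to 2 mm). It carries the rod's weight, slides down stiffly under about 10 N in all, and stays where left. The collar meeting the rim is a hard stop.
- rack: fixed grey plastic block, 75 x 160 x 60 mm (x, y, z), origin under its centre, with two wide holes 42 mm either side of its centre along y. The rod hangs by its collar in the +y hole, the spare in the other.
- spare_mid (a point): middle of the short spare rod with a blue head, 85 mm long; its top is 95 mm above the bench. It stands in the other hole of the rack. Leave it alone.
- drops: white bottle with a green cap, 40 mm across and 90 mm tall, origin at the centre of its underside. Leave it alone.
- prism_box: small closed wooden box, 75 x 60 x 45 mm with a small brass button on top, origin at the centre of its underside. Leave it alone.
- rod: the same focusing rod; origin at the centre of the tip of its shank, z up the rod. From the tip: a taper 45 mm long growing from 16 to 28 mm diameter, 8 mm of 28 mm diameter, the collar (48 mm across, 8 mm thick), a stem 18 mm across and 34 mm long, the red head.

How it is judged:
By the outcome, as a careful person would: the job done as asked, in the order asked, and still so for the second after the job is handed in, with the robot touching nothing.
It also fails if it takes over 51 s, if anything falls off the work surface, if the arm or the gripper's body presses on something with over 40 N, if the wrist force passes 120 N, or if a joint passes its speed limit or range.

## Working session

There is one attempt and no reset: what is moved stays moved. The work goes in short steps, each a Python script; the robot and the scene stay as the last script left them, time stands still between calls to the robot, and variables do not carry over. Pictures are saved under pics/ and viewed, and the job is handed in when it is done.

```bash
ls; mkdir -p pics; python3 - <<'E'
from bench import *
import cv2,numpy as np
for n in ["scene","top"]:
    d=get_image(n); cv2.imwrite(f"pics/{n}0.png",d["frame"]); np.savez(f"pics/{n}0.npz",**d)
    print(n,d["camera_matrix"].tolist(),np.round(d["view"],3).tolist(),[k for k in d])
s=state();print(s)
E
```

```text
pics
scene [[428.1250548244656, 0.0, 319.1834133646432], [0.0, 428.1250548244656, 206.84435512774778], [0.0, 0.0, 1.0]] [[0.255, 0.967, 0.006, -0.175], [-0.597, 0.153, 0.787, 0.281], [0.76, -0.204, 0.616, -1.451], [0.0, 0.0, 0.0, 1.0]] ['frame', 'depth', 'camera_matrix', 'view']
top [[430.74436601026713, 0.0, 313.9296714907583], [0.0, 430.74436601026713, 202.4389906439067], [0.0, 0.0, 1.0]] [[0.023, -1.0, 0.02, -0.015], [0.992, 0.025, 0.126, -0.633], [-0.126, 0.017, 0.992, -0.937], [0.0, 0.0, 0.0, 1.0]] ['frame', 'depth', 'camera_matrix', 'view']
{'time': 0.1, 'joint_pos': array([ 1.21927465e+00,  9.17718911e-02,  1.23176182e+00, -3.38661595e-05,
        1.81981575e+00, -5.67014872e-02]), 'dq': array([-0.00040227, -0.00255047, -0.00279409,  0.00027993, -0.00045155,
        0.00031732]), 'joint_torque': array([ 1.59170442e-03, -4.47859025e+01, -4.07571995e+01,  7.00265123e-02,
        2.84647162e-02, -1.13282690e-04]), 'ee_pos': array([0.17426451, 0.57386466, 0.229629  ]), 'ee_rot': array([-1.61977153e-04,  1.46880870e-01,  9.89153799e-01, -8.63500413e-04]), 'ft_force': array([ 0.16768197,  0.36802449, -0.93188332]), 'moment': array([-0.01338859, -0.00421225, -0.00421626]), 'finger_gap': 0.0877605077167182}
```

View pics/scene0.png

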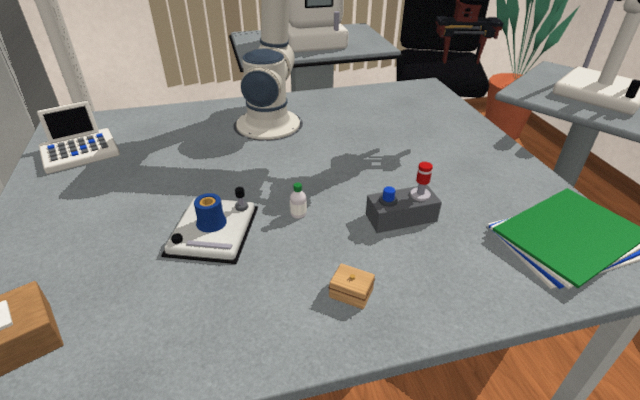

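View pics/top0.png

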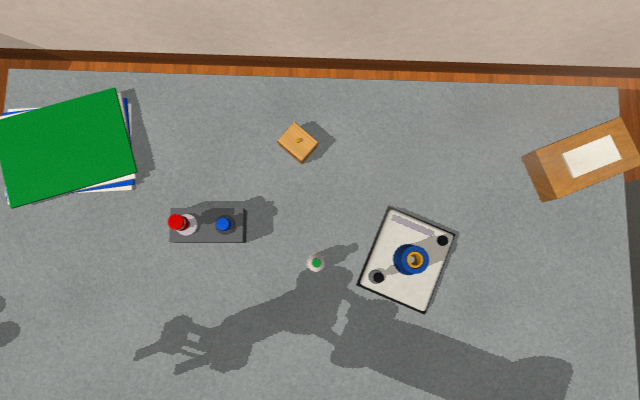

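The red rod is at about (178,222) in the top view and (424,175) in the scene view. The socket is at (411,259) and (208,210), the bottle at (316,263), the box at (298,142) and the spare at (224,224). Next I'll measure these from the depth images.

```bash
cat > h.py <<'E'
import numpy as np,cv2
from scipy.optimize import least_squares
def cloud(d):
    K=d["camera_matrix"];V=d["view"];z=d["depth"].astype(float)
    v,u=np.mgrid[:z.shape[0],:z.shape[1]]
    x=(u-K[0,2])/K[0,0]*z;y=(v-K[1,2])/K[1,1]*z
    P=np.stack([x,-y,-z,np.ones_like(z)],-1)@np.linalg.inv(V).T
    P=P[...,:3];P[z<=0]=np.nan
    return P
def circ(P,r):
    f=lambda c:np.hypot(P[:,0]-c[0],P[:,1]-c[1])-r
    s=least_squares(f,P[:,:2].mean(0),loss='soft_l1',f_scale=.002)
    return s.x,np.sqrt(np.mean(s.fun**2))
def mask(d,lo,hi):
    h=cv2.cvtColor(d["frame"],cv2.COLOR_BGR2HSV); return cv2.inRange(h,np.array(lo),np.array(hi))>0
E
python3 - <<'E'
from h import *
for n in ["scene","top"]:
    d=dict(np.load(f"pics/{n}0.npz"));P=cloud(d);
    print(n)
    m0=lambda x0,x1,y0,y1:(P[...,2]>.0)&np.pad(np.ones((y1-y0,x1-x0),bool),((y0,400-y1),(x0,640-x1)))
    R=dict(scene=dict(rod=(410,440,155,205),sock=(185,235,190,235),spare=(380,400,182,208),bot=(285,310,180,222),box=(325,380,260,310),rack=(360,445,180,232)),top=dict(rod=(160,205,205,240),sock=(385,435,240,280),spare=(212,238,214,238),bot=(300,330,250,275),box=(270,325,118,168),rack=(160,250,200,250)))[n]
    for k,r in R.items():
        m=m0(*r)
        if k=='rod': 
            h=mask(d,(0,150,80),(8,255,255))|mask(d,(172,150,80),(180,255,255)); q=P[m&h]
        elif k in('sock','spare'): q=P[m&mask(d,(100,150,30),(130,255,255))]
        elif k=='bot': q=P[m&(P[...,2]>.015)]
        elif k=='box': q=P[m&(P[...,2]>.015)]
        else: q=P[m&(P[...,2]>.05)&(P[...,2]<.068)]
        q=q[np.isfinite(q).all(1)]
        print(k,len(q),'min',q.min(0).round(3),'max',q.max(0).round(3),'med',np.median(q,0).round(3))
        top=np.percentile(q[:,2],95)
        t=q[q[:,2]>top-.006]; print('   top z',top.round(4),'mean',t.mean(0).round(4),'ext mid',((t.max(0)+t.min(0))/2).round(4),'ext',np.ptp(t,0).round(3))
        if k in('rod',): 
            s=q[(q[:,2]<.142)&(q[:,2]>.105)]; print('  cyl',circ(s,.016) if len(s)>8 else len(s))
        if k=='sock':
            s=q[(q[:,2]<.085)&(q[:,2]>.03)]; print('  cyl',circ(s,.030) if len(s)>8 else len(s))
    # bench check
    q=P[330:360,250:300].reshape(-1,3);print('bench',np.nanmedian(q,0))
E
```

```text
scene
rod 223 min [0.563 0.263 0.104] max [0.593 0.292 0.15 ] med [0.585 0.274 0.129]
   top z 0.1492 mean [0.5791 0.2768 0.1476] ext mid [0.5772 0.2778 0.147 ] ext [0.029 0.029 0.007]
  cyl (array([0.573963  , 0.28071462]), np.float64(0.0013128397301763468))
sock 773 min [ 0.484 -0.248  0.028] max [ 0.546 -0.184  0.095] med [ 0.535 -0.215  0.065]
   top z 0.0923 mean [ 0.517  -0.2155  0.0908] ext mid [ 0.513  -0.2162  0.0906] ext [0.059 0.056 0.008]
  cyl (array([ 0.51068355, -0.21518626]), np.float64(0.0019527354308642858))
spare 153 min [0.567 0.182 0.067] max [0.592 0.206 0.099] med [0.585 0.192 0.089]
   top z 0.0971 mean [0.5809 0.1938 0.0952] ext mid [0.5789 0.1941 0.0953] ext [0.023 0.023 0.008]
bot 430 min [ 0.49  -0.025  0.015] max [0.522 0.014 0.094] med [ 0.511 -0.007  0.054]
   top z 0.0908 mean [ 0.5016 -0.0053  0.0899] ext mid [ 0.5007 -0.0049  0.0892] ext [0.022 0.018 0.009]
box 1297 min [ 0.731 -0.004  0.015] max [0.821 0.089 0.054] med [0.785 0.039 0.045]
   top z 0.0479 mean [0.7782 0.0422 0.0461] ext mid [0.776  0.0429 0.0479] ext [0.09  0.092 0.012]
rack 1193 min
[... 820 characters left out ...]
94]
   top z 0.0969 mean [0.5769 0.1947 0.0947] ext mid [0.5777 0.1951 0.0946] ext [0.026 0.025 0.007]
bot 265 min [ 0.48  -0.025  0.03 ] max [0.518 0.015 0.093] med [ 0.5   -0.004  0.064]
   top z 0.0907 mean [ 0.4991 -0.0058  0.0895] ext mid [ 0.4992 -0.0054  0.0894] ext [0.019 0.019 0.007]
box 925 min [ 0.728 -0.004  0.015] max [0.82  0.089 0.054] med [0.772 0.042 0.044]
   top z 0.0478 mean [0.7743 0.0425 0.045 ] ext mid [0.7749 0.0413 0.048 ] ext [0.09  0.09  0.012]
rack 1931 min [0.538 0.157 0.05 ] max [0.615 0.318 0.068] med [0.573 0.232 0.06 ]
   top z 0.0667 mean [0.5761 0.2323 0.0632] ext mid [0.5762 0.2366 0.0643] ext [0.076 0.16  0.007]
bench [ 0.31210416  0.08119863 -0.00039919]
```

Heights and sizes agree with the specification: rod head at (0.5748, 0.2792), top 0.147; socket at (0.5108, -0.2153), rim 0.090. I'll grasp with the jaws along x, so the fingers stay clear of the spare.

```bash
cat >> h.py <<'E'
from scipy.spatial.transform import Rotation as Rn
Q=[0,.70710678,.70710678,0]
def st(s,t=''): print(t,'t',round(s['time'],2),'p',np.round(s['ee_pos'],4),'F',np.round(s['ft_force'],2),'gap',round(s['finger_gap'],4))
def redpts(d,lo=.1,hi=1):
    P=cloud(d);m=(mask(d,(0,150,80),(8,255,255))|mask(d,(172,150,80),(180,255,255)))
    return P[m&(P[...,2]>lo)&(P[...,2]<hi)&(P[...,0]<.68)&(abs(P[...,1])<.4)]
E
python3 - <<'E'
from bench import *
from h import *
X=[.5748,.2792]
print(inverse_kinematics(X+[.1135],Q),inverse_kinematics([.5108,-.2153,.17],Q))
move_to(X+[.21],Q); st(state())
move_l(X+[.1135],speed=.1); st(state())
close(); st(state())
move_l(X+[.119],speed=.03);st(state())
d=get_image("scene"); cv2.imwrite("pics/s1.png",d["frame"])
E
```

```text
[ 3.98938414e-01  2.03434719e-01  1.31453059e+00 -4.44089210e-16
  1.62362735e+00  3.98938414e-01] [-4.60273658e-01 -3.56343009e-02  1.46678780e+00 -4.44089210e-16
  1.71043915e+00 -4.60273658e-01]
 t 1.91 p [0.5742 0.2803 0.2102] F [-0.1   0.01  0.31] gap 0.0878
 t 3.02 p [0.5752 0.2794 0.1146] F [ 0.83 -1.28 -0.74] gap 0.0879
 t 3.92 p [0.5747 0.2792 0.1134] F [-0.84 -0.06  0.  ] gap 0.0317
 t 4.26 p [0.5749 0.2792 0.1191] F [-0.21  0.12 -2.59] gap 0.0315
```

View pics/s1.png

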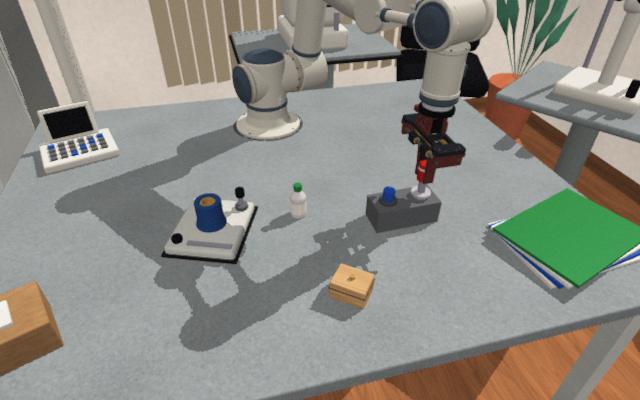

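The fingers close on the red head at about (424,172); the gap is 31.5 mm and the wrist carries 2.6 N, which matches the rod. Now I'll lift it and carry it above the socket.

```bash
python3 - <<'E'
from bench import *
from h import *
X=[.5748,.2792]
move_l(X+[.255],speed=.12);st(state())
move_l([.5108,-.2153,.255],speed=.2);st(state())
hold(.3)
for n in ["scene","top"]:
    d=get_image(n); cv2.imwrite(f"pics/{n}2.png",d["frame"]); np.savez(f"pics/{n}2.npz",**d)
s=state();st(s)
E
python3 - <<'E'
from h import *
for n in ["scene","top"]:
    d=dict(np.load(f"pics/{n}2.npz"));P=cloud(d)
    q=P[np.isfinite(P).all(-1)]
    q=q[(np.hypot(q[:,0]-.5108,q[:,1]+.2153)<.032)]
    for lo,hi,r in [(.148,.155,None),(.158,.192,.0),(.192,.2,.014),(.2,.208,.024),(.210,.236,.009),(.24,.28,.016)]:
        t=q[(q[:,2]>lo)&(q[:,2]<hi)]
        if len(t)<6: print(n,lo,len(t));continue
        print(n,lo,len(t),np.median(t,0).round(4),circ(t,r) if r else '')
    # taper fit
E
python3 -c "
import cv2
a=cv2.imread('pics/scene2.png')[120:260,150:300];b=cv2.imread('pics/top2.png')[180:320,340:490]
cv2.imwrite('pics/c2.png',cv2.resize(cv2.hconcat([a,b]),None,fx=2.6,fy=2.6))"
```

```text
t 5.59 p [0.5746 0.2791 0.2538] F [-0.14  0.08 -2.87] gap 0.0316
 t 8.23 p [ 0.511  -0.2147  0.255 ] F [ 0.38 -0.33 -2.72] gap 0.0315
 t 8.63 p [ 0.5108 -0.2152  0.255 ] F [ 0.09 -0.03 -2.78] gap 0.0312
scene 0.148 14 [ 0.5167 -0.2138  0.1523] 
scene 0.158 129 [ 0.52   -0.2133  0.1765] 
scene 0.192 25 [ 0.5229 -0.2124  0.1943] (array([ 0.51065798, -0.21443234]), np.float64(0.0010725453768292968))
scene 0.2 43 [ 0.5313 -0.2135  0.2056] (array([ 0.51004617, -0.21385268]), np.float64(0.001199053986418795))
scene 0.21 238 [ 0.518  -0.2134  0.2118] (array([ 0.51202928, -0.21376981]), np.float64(0.00752507521569779))
scene 0.24 229 [ 0.5347 -0.2128  0.2643] (array([ 0.52089545, -0.2141816 ]), np.float64(0.002118520208126883))
top 0.148 0
top 0.158 0
top 0.192 0
top 0.2 64 [ 0.5116 -0.2018  0.207 ] (array([ 0.51045054, -0.21998532]), np.float64(0.005102238113080598))
top 0.21 68 [ 0.5117 -0.2053  0.2107] (array([ 0.51267837, -0.20163979]), np.float64(0.0061282146986138975))
top 0.24 129 [ 0.5117 -0.2027  0.2609] (array([ 0.51122848, -0.21488465]), np.float64(0.003126017867649821))
```

View pics/c2.png

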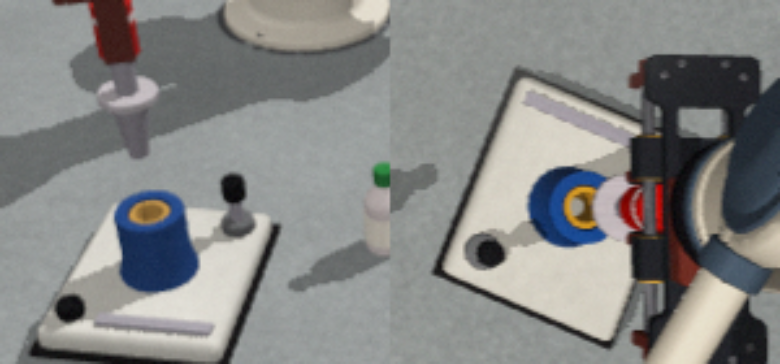

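```bash
python3 - <<'E'
from h import *
d=dict(np.load("pics/scene2.npz"));K=d["camera_matrix"];V=d["view"]
def pr(p):
    c=V@np.r_[p,1];return np.array([K[0,2]+K[0,0]*c[0]/-c[2],K[1,2]-K[1,1]*c[1]/-c[2]])
P=cloud(d)
for z in [.244,.232,.2015,.1935,.1485]: print(z,pr([.5108,-.2153,z]).round(2))
# per-row centre columns of foreground (rod) pixels
ok=np.isfinite(P).all(-1)&(np.hypot(P[...,0]-.5108,P[...,1]+.2153)<.034)&(P[...,2]>.13)
for v in range(125,185):
    c=np.where(ok[v])[0]
    if len(c): print(v,c.min(),c.max(),(c.min()+c.max())/2,np.round(P[v,(c.min()+c.max())//2,2],3),end=' | ')
E
```

```text
0.244 [195.31 140.24]
0.232 [196.32 145.42]
0.2015 [198.82 158.21]
0.1935 [199.46 161.48]
0.1485 [202.93 179.2 ]
125 185 201 193.0 0.291 | 126 185 201 193.0 0.29 | 127 185 201 193.0 0.287 | 128 186 201 193.5 0.284 | 129 186 202 194.0 0.283 | 130 186 202 194.0 0.28 | 131 186 202 194.0 0.279 | 132 187 202 194.5 0.276 | 133 187 202 194.5 0.273 | 134 187 202 194.5 0.27 | 135 187 203 195.0 0.268 | 136 187 203 195.0 0.266 | 137 188 203 195.5 0.265 | 138 188 203 195.5 0.261 | 139 188 203 195.5 0.26 | 140 188 203 195.5 0.259 | 141 189 202 195.5 0.255 | 142 190 202 196.0 0.253 | 143 191 201 196.0 0.252 | 144 191 201 196.0 0.239 | 145 193 201 197.0 0.238 | 146 193 201 197.0 0.236 | 147 193 201 197.0 0.233 | 148 193 202 197.5 0.23 | 149 194 205 199.5 0.228 | 150 194 207 200.5 0.224 | 151 191 209 200.0 0.223 | 152 190 210 200.0 0.219 | 153 189 210 199.5 0.218 | 154 188 210 199.0 0.216 | 155 188 210 199.0 0.214 | 156 188 210 199.0 0.213 | 157 188 210 199.0 0.211 | 158 188 210 199.0 0.211 | 159 188 209 198.5 0.212 | 160 189 208 198.5 0.211 | 161 189 206 197.5 0.208 | 162 191 206 198.5 0.205 | 163 194 206 200.0 0.205 | 164 194 206 200.0 0.195 | 165 195 206 200.5 0.192 | 166 195 206 200.5 0.188 | 167 196 206 201.0 0.187 | 168 196 206 201.0 0.185 | 169 196 207 201.5 0.182 | 170 197 207 202.0 0.18 | 171 197 207 202.0 0.176 | 172 198 207 202.5 0.174 | 173 198 207 202.5 0.171 | 174 198 207 202.5 0.169 | 175 199 207 203.0 0.166 | 176 199 207 203.0 0.163 | 177 199 207 203.0 0.161 | 178 200 207 203.5 0.156 | 179 200 206 203.0 0.153 | 180 201 205 203.0 0.152 |
```

The held rod is upright and within about 1.2 mm of the socket axis, inside the 4 mm margin. I'll lower it with a 0.5 mm y correction until contact is felt.

```bash
python3 - <<'E'
from bench import *
from h import *
X=[.5108,-.2158]
move_l(X+[.195],speed=.1);hold(.1);st(state())
move_l(X+[.166],speed=.06);hold(.15);st(state())
z=.166
while z>.152:
    z-=.001; move_l(X+[z],speed=.02); hold(.08); s=state(); st(s)
    if s['ft_force'][2]>-1.0 or np.hypot(*s['ft_force'][:2])>6: break
hold(.2);st(state())
d=get_image("scene"); cv2.imwrite("pics/s3.png",d["frame"][120:260,120:330])
E
python3 -c "
import cv2;a=cv2.imread('pics/s3.png');cv2.imwrite('pics/s3b.png',cv2.resize(a,None,fx=3.5,fy=3.5))"
```

```text
t 9.48 p [ 0.5112 -0.216   0.1963] F [ 0.46 -0.21 -2.93] gap 0.0315
 t 10.27 p [ 0.5109 -0.2157  0.1664] F [-0.34 -0.57 -3.12] gap 0.0313
 t 10.6 p [ 0.5108 -0.2158  0.1651] F [ 0.87 -0.67 -2.85] gap 0.0319
 t 10.93 p [ 0.5108 -0.2158  0.1639] F [-0.05 -0.44 -2.81] gap 0.0315
 t 11.27 p [ 0.5107 -0.2159  0.1629] F [-1.43 -0.73 -3.12] gap 0.0314
 t 11.6 p [ 0.5107 -0.2159  0.162 ] F [-1.07 -0.97 -2.08] gap 0.032
 t 11.93 p [ 0.5107 -0.2159  0.161 ] F [-2.17 -0.96 -1.33] gap 0.0317
 t 12.27 p [ 0.5107 -0.2159  0.1602] F [-3.49 -1.69  1.43] gap 0.0319
 t 12.47 p [ 0.5107 -0.2159  0.1602] F [-3.09 -1.84  2.98] gap 0.0315
```

View pics/s3b.png

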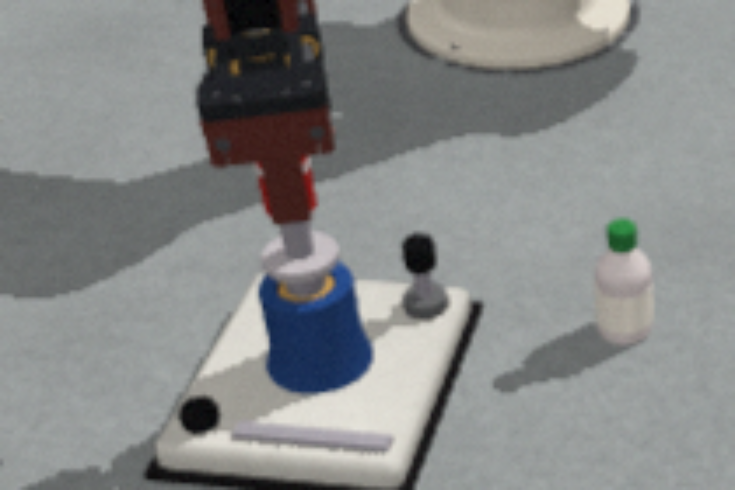

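The taper is in the brass mouth, with the collar well proud of the rim and contact felt at TCP 0.160. I'll ease off the small side load, release and look.

```bash
python3 - <<'E'
from bench import *
from h import *
X=[.5101,-.2162]
move_l(X+[.1605],speed=.02);hold(.1);st(state())
gripper_open();hold(.1);st(state())
move_l(X+[.25],speed=.12);st(state())
move_l([.43,-.10,.27],speed=.25);hold(.2)
st(state(),'away')
for n in ["scene","top"]:
    d=get_image(n); cv2.imwrite(f"pics/{n}4.png",d["frame"]); np.savez(f"pics/{n}4.npz",**d)
    q=redpts(d); q=q[(q[:,1]<0)&(np.hypot(q[:,0]-.51,q[:,1]+.2155)<.04)]; t=np.percentile(q[:,2],95);tt=q[q[:,2]>t-.006]
    print(n,len(q),t,q.max(0),((tt.max(0)+tt.min(0))/2).round(4),np.ptp(tt,0).round(3)); 
    s=q[(q[:,2]<t-.008)]; print(circ(s,.016) if len(s)>8 else '')
a=cv2.imread('pics/scene4.png')[120:260,150:300];b=cv2.imread('pics/top4.png')[180:320,340:490]
cv2.imwrite('pics/c4.png',cv2.resize(cv2.hconcat([a,b]),None,fx=2.6,fy=2.6))
E
```

```text
t 12.87 p [ 0.5104 -0.2161  0.1603] F [ 0.71 -0.86 -0.06] gap 0.0317
 t 13.95 p [ 0.5101 -0.2162  0.1605] F [ 0.42 -0.64  0.73] gap 0.0874
 t 14.85 p [ 0.5099 -0.2161  0.249 ] F [-0.25 -0.23 -0.63] gap 0.0879
away t 15.77 p [ 0.4303 -0.1009  0.269 ] F [0.54 0.29 0.6 ] gap 0.0877
scene 276 0.1959787967197926 [ 0.52804499 -0.20127546  0.19686878] [ 0.5122 -0.2151  0.1934] [0.031 0.027 0.007]
(array([ 0.50962814, -0.21484284]), np.float64(0.0011453670602777528))
top 243 0.19543522079361234 [ 0.5250849  -0.1995682   0.19710853] [ 0.5109 -0.2154  0.1934] [0.028 0.03  0.007]
(array([ 0.51064942, -0.21621096]), np.float64(0.0003424770581021003))
```

View pics/c4.png

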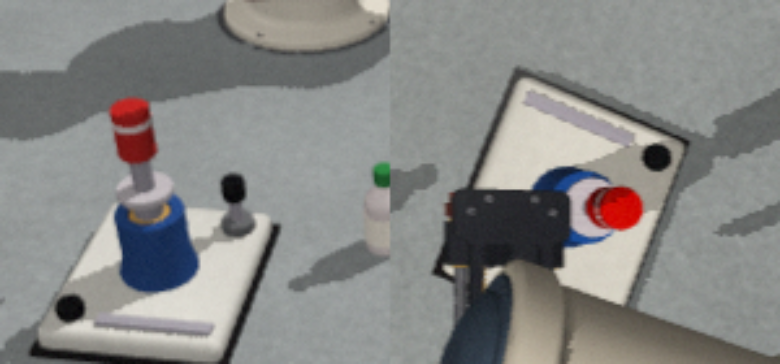

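The rod stands free and upright. Its head is at about (0.5105, -0.2155) and its top at about 0.1945, so the collar is roughly 17 mm proud. Now the first tapping stage with closed fingers, down to a head top of about 0.185.

```bash
python3 - <<'E'
from bench import *
from h import *
X=[.5105,-.2156]
close()
move_l(X+[.235],speed=.2);st(state())
move_l(X+[.206],speed=.06);hold(.1);st(state())
z=.206;c=None
while z>.1935:
    z=max(z-.0015,.1935); move_l(X+[z],speed=.03); s=state(); st(s)
    if abs(s['ft_force'][2])>35 or np.hypot(*s['ft_force'][:2])>12: print('STOP');break
hold(.15);st(state())
move_l(X+[.235],speed=.1);hold(.6);st(state(),'up')
move_l([.43,-.10,.27],speed=.25);hold(.1)
for n in ["scene","top"]:
    d=get_image(n); cv2.imwrite(f"pics/{n}5.png",d["frame"]); np.savez(f"pics/{n}5.npz",**d)
    q=redpts(d); q=q[(q[:,1]<0)&(np.hypot(q[:,0]-.51,q[:,1]+.2155)<.04)]; t=np.percentile(q[:,2],95);tt=q[q[:,2]>t-.006]
    print(n,len(q),t,((tt.max(0)+tt.min(0))/2).round(4)); 
    s=q[(q[:,2]<t-.008)]; print(circ(s,.016) if len(s)>8 else '')
a=cv2.imread('pics/scene5.png')[120:260,150:300];b=cv2.imread('pics/top5.png')[180:320,340:490]
cv2.imwrite('pics/c5.png',cv2.resize(cv2.hconcat([a,b]),None,fx=2.6,fy=2.6))
st(state())
E
```

```text
t 18.08 p [ 0.5104 -0.2152  0.2354] F [-0.65  0.57 -0.37] gap 0.0005
 t 18.82 p [ 0.5106 -0.2157  0.2065] F [-0.26 -0.87  0.38] gap 0.0002
 t 19.07 p [ 0.5106 -0.2156  0.2046] F [ 0.67 -0.28 -0.56] gap 0.0005
 t 19.32 p [ 0.5105 -0.2156  0.2029] F [-0.29  0.14 -0.61] gap 0.0006
 t 19.57 p [ 0.5106 -0.2156  0.2018] F [-0.3  -0.12  2.33] gap 0.0006
 t 19.82 p [ 0.5108 -0.2157  0.201 ] F [-0.25 -0.76  5.04] gap 0.0003
 t 20.07 p [ 0.5108 -0.2157  0.1996] F [ 0.03 -0.26  6.16] gap 0.0002
 t 20.32 p [ 0.5108 -0.2157  0.1981] F [ 1.07 -0.53  5.57] gap 0.0004
 t 20.57 p [ 0.5108 -0.2157  0.1966] F [0.08 0.33 6.44] gap 0.0003
 t 20.82 p [ 0.5108 -0.2157  0.1952] F [-0.82 -0.52  5.25] gap 0.0006
 t 21.07 p [ 0.5108 -0.2158  0.1948] F [ 0.51 -0.1   6.22] gap 0.0004
 t 21.22 p [ 0.5108 -0.2158  0.1947] F [-0.78 -0.12  6.35] gap 0.0007
up t 22.38 p [ 0.5105 -0.2156  0.235 ] F [-0.9   0.37 -0.71] gap 0.0003
scene 277 0.18887194161951423 [ 0.5136 -0.2152  0.1862]
(array([ 0.50982557, -0.21502439]), np.float64(0.0014655734894279341))
top 249 0.18808835201875104 [ 0.5109 -0.2157  0.1862]
(array([ 0.51107384, -0.2162988 ]), np.float64(0.0003741711790540769))
 t 23.32 p [ 0.4303 -0.1008  0.2689] F [-0.71  0.11 -0.13] gap 0.0005
```

View pics/c5.png

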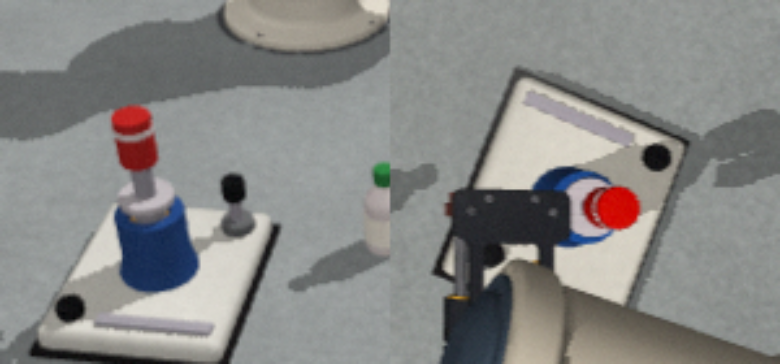

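About half-way: the head top is at about 0.187, so the collar is about 9.7 mm proud, and the rod is upright and stable. Next is the second stage, down to the hard stop.

```bash
python3 - <<'E'
from bench import *
from h import *
X=[.5107,-.2158]
move_l(X+[.235],speed=.2)
move_l(X+[.198],speed=.06);hold(.1);st(state())
z=.198
while z>.176:
    z-=.0012; move_l(X+[z],speed=.03); s=state(); st(s)
    if s['ft_force'][2]>24 or np.hypot(*s['ft_force'][:2])>12: print('STOP');break
hold(.15);st(state())
move_l(X+[.235],speed=.1);hold(.2);st(state(),'up')
move_l([.43,-.10,.27],speed=.25);hold(.1)
for n in ["scene","top"]:
    d=get_image(n); cv2.imwrite(f"pics/{n}6.png",d["frame"]); np.savez(f"pics/{n}6.npz",**d)
    q=redpts(d); q=q[(q[:,1]<0)&(np.hypot(q[:,0]-.51,q[:,1]+.2155)<.04)]; t=np.percentile(q[:,2],95);tt=q[q[:,2]>t-.006]
    print(n,len(q),t,((tt.max(0)+tt.min(0))/2).round(4)); 
    s=q[(q[:,2]<t-.008)]; print(circ(s,.016) if len(s)>8 else '')
a=cv2.imread('pics/scene6.png')[120:260,150:300];b=cv2.imread('pics/top6.png')[180:320,340:490]
cv2.imwrite('pics/c6.png',cv2.resize(cv2.hconcat([a,b]),None,fx=2.6,fy=2.6))
st(state())
E
```

```text
t 25.06 p [ 0.5109 -0.2159  0.1986] F [0.08 1.13 0.56] gap 0.0004
 t 25.31 p [ 0.5107 -0.2158  0.1969] F [-0.01  0.02  0.09] gap 0.0006
 t 25.56 p [ 0.5107 -0.2158  0.1955] F [ 0.39 -0.01  0.79] gap 0.0002
 t 25.81 p [ 0.5108 -0.2158  0.1947] F [-0.4   0.72  0.84] gap 0.0006
 t 26.06 p [ 0.511  -0.2159  0.1941] F [-0.34  0.48  4.29] gap 0.0005
 t 26.31 p [ 0.511  -0.2159  0.1931] F [0.21 0.24 5.74] gap 0.0005
 t 26.56 p [ 0.511  -0.2159  0.1919] F [-0.4  -0.03  5.02] gap 0.0005
 t 26.81 p [ 0.511  -0.2159  0.1907] F [ 0.6  -0.03  6.5 ] gap 0.0
 t 27.06 p [ 0.511  -0.2159  0.1895] F [-0.32  0.26  6.21] gap 0.0002
 t 27.31 p [ 0.511  -0.216   0.1883] F [0.61 0.39 5.18] gap 0.0004
 t 27.56 p [ 0.511  -0.2159  0.1871] F [-0.16  0.41  6.39] gap 0.0006
 t 27.81 p [ 0.511  -0.2159  0.1859] F [-1.01  0.05  5.81] gap 0.0007
 t 28.06 p [ 0.5111 -0.2159  0.1849] F [-0.68  0.05  6.21] gap 0.0002
 t 28.31 p [ 0.5111 -0.216   0.1848] F [-2.49  0.   11.17] gap 0.0008
 t 28.56 p [ 0.5112 -0.216   0.1848] F [-2.48  1.49 14.52] gap 0.0006
 t 28.81 p [ 0.5113 -0.2161  0.1848] F [-4.71  1.29 19.08] gap 0.0005
 t 29.06 p [ 0.5114 -0.2161  0.1847] F [-5.13  1.86 21.72] gap 0.0004
 t 29.31 p [ 0.5115 -0.2162  0.1847] F [-7.61  3.41 27.14] gap 0.0006
STOP
 t 29.46 p [ 0.5115 -0.2162  0.1847] F [-7.19  3.65 26.74] gap 0.0006
up t 30.38 p [ 0.5104 -0.2157  0.2339] F [ 0.46  1.14 -0.6 ] gap 0.0005
scene 263 0.17890716436765 [ 0.5125 -0.216   0.1769]
(array([ 0.50998036, -0.21530936]), np.float64(0.0011649806661389772))
top 246 0.17797439489225464 [ 0.5108 -0.2155  0.1758]
(array([ 0.5106494 , -0.21637622]), np.float64(0.0003485278644918656))
 t 31.32 p [ 0.4303 -0.1008  0.2689] F [ 0.59  0.41 -0.14] gap 0.0002
```

View pics/c6.png

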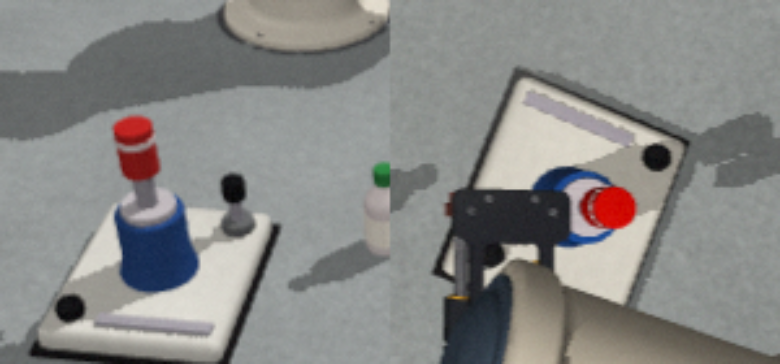

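View pics/scene6.png

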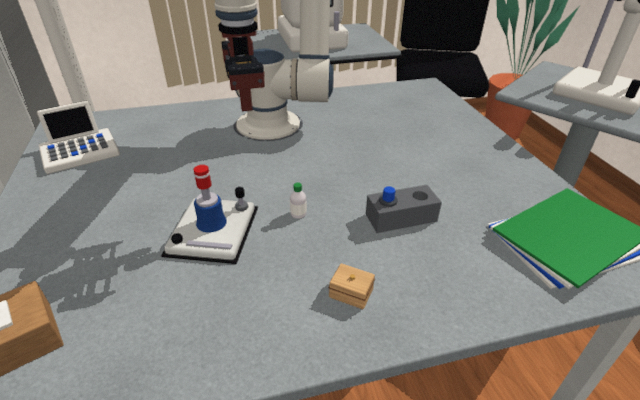

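The collar (around (208,200) in the scene view) sits flat on the rim. A hard stop was felt at head top 0.1767, against 0.177 expected. The bottle, box and spare are where they were, and the arm is clear.

```bash
python3 - <<'E'
from bench import *
job_done()
E
```

```text
the job is handed in; nothing more can be done
```

The rod is home in the socket with its collar flat on the rim, and the job is handed in at about 31 s of the 51 s allowed.

- **Placing:** I took the rod from the rack, stood it in the socket and let go. It stood upright by itself with the collar about 17 mm above the rim.
- **First tapping:** I drove it down about 7.5 mm, leaving the collar about 9.7 mm above the rim. Then I lifted clear and swung the arm aside for the pictures; the rod stayed upright. Both stages were slow presses in small steps with the closed fingers, not sharp blows.
- **Second tapping:** I pressed until the hard stop, where the force rose from 6 N to 27 N with no further movement. The fingertips stopped with the head top at 0.1767 m, against 0.177 m expected.
- **Last checks:** The cameras put the head top at 0.178–0.179 m, within their calibration error. In the last picture the collar lies flat and the arm is clear. The spare, bottle and box look unmoved, though I judged that by eye and did not measure them again.
- **Side force:** About 8 N of sideways force built up at the hard stop. The rod showed no lean afterwards.

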